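Slide the flat coaster off the drain tray into the washing-up tub

ROBOT

A 7-joint arm with a two-finger parallel gripper is mounted at the origin on the work surface. World frame = base frame: x ahead of the robot, y to its left, z up, the work surface at z = 0. Lengths are in mm, angles in rad, forces in N, time in s.
With the tool pointing down it reaches from about 350 to 900 mm from the base axis. Payload 7.2 kg.
Tool frame: the origin (TCP) lies on the centre line of the jaws, within the pads' length; the fingertips stand 14 mm ahead of it and the grasp point (between the pads) lies 5 mm behind it; z points along the fingers, y is the line along which they close (so a half turn about z gives the same grasp; the last joint's range is limited). The gripper opens to 88 mm and grips with 3 to 60 N. Pads are 20 mm wide; open, the fingers measure 115 mm over their backs; the gripper's body (75 mm by 178 mm) begins 61 mm behind the grasp point.
Start: joints at [1.087, 0.411, -0.013, 1.596, 0.006, 1.134, -0.082], TCP at [252.44, -571.754, 236.653] pointing down, gripper open.
Joint ranges: [-2.95, 2.95], [-0.29, 1.99], [-1.47, 1.44], [0.14, 2.54], [-1.03, 4.17], [0.13, 1.85], [-2.86, 2.86]. Speed limits (rad/s): [2.39, 2.39, 3.01, 3.01, 3.14, 3.14, 3.14].

INTERFACE

Orientations are given as a 3x3 rotation matrix whose columns are the frame's x, y, z axes.
In Python, from cell import observe, snapshot, get_calibration, sign_off gives the robot as it stands.
- The arm moves only by the tool jog_arm, never from a script. Its argument "series" is a list of rows, each a list of 7 numbers: the shift along the tool's x, y, z in units of 0.1 m (1.0 is 0.1 m), then the turn, a rotation vector about the tool's x, y, z in units of 30 degrees (1.0 is 30 degrees), then the gripper's target within -1 to 1 (fully open at 1, half-way at 0, shut at -1). In form: [[tx, ty, tz, wx, wy, wz, jaw], ...]. A call has exactly 5 rows; each row is the pose to reach, as a shift and turn from the pose commanded when the call began, along the tool's axes at that moment; what a row does not reach only later rows make up. A row lasts 1/12 s, in which the tool goes at most 41.7 mm and 7.16 degrees, less where a joint would pass 70% of its speed; a pose out of reach is approached as far as the arm can. A call with a number of a shift or a turn outside -1 to 1 is refused whole. A call with a gripper value outside its range is refused whole. The fingers move at their own pace and stop on an object; "newtons" is the grip in N (left out, the last holds). Time passes only in rows, so rows that repeat a pose let the fingers close, or fill a call up. It gives the time, the measured TCP pose, the force, the opening and the grip force at its end, in the units of the state.
- observe(): the state, without advancing time (a new reading comes with each control period).
- snapshot(name): name is "side" or "top"; returns (picture, depth): 420x560x3 uint8, red, green, blue; 420x560 float32, mm along the optical axis (not along the pixel's ray), 0 where there is no reading.
- get_calibration(name): a dict with "camera_matrix" (3x3 intrinsics, pixels), "xyz" and "orientation" of the camera in the world. Camera axes: x right, y up, looking along -z (the intrinsics and any distortion apply to the point x, -y, -z); pixel columns grow to the right and rows downward; lengths in mm; the calibration is good to about 2 mm. A picture is of the moment at which its call begins. get_calibration takes no time and is no camera call.
- sign_off(): hands the job in; it is judged then, once.
The state is a dict: "t": time; "joint_positions": joint angles; "joint_velocities": joint speeds; "joint_efforts": joint torques, N m; "eef_pos": TCP position; "orientation": TCP orientation; "contact_force": force on the tool from outside, world axes, zero at the start; "wrist_torque": the same for the moment, N m; "width": finger opening in mm; "gripper_force": force on a finger pad.
Only numpy, scipy, OpenCV 4.12 (cv2) and the standard library are available. Lean on these libraries where they do the work, as an engineer would, in place of code of your own. Each camera call takes 0.05 s, during which the arm holds its last target. There are 200 camera calls.

TASK

Push the cream washing-up tub gently along the counter until its side stands flush against the wooden drain rack, under the tray's open edge. Then, with a fingertip kept lightly on top of the flat round coaster, slide it along the tray until about half of it hangs over the open edge, then let or push it off so that it drops down into the tub. Leave the tub flush against the rack, and the bento box, pan, soy dish and rice paddle where they are.

Things in the scene. Friction and masses are not known exactly. Their poses are not given: they have to be found in the camera images.
- rack: Fixed wooden drain rack: a stand 150 mm long (its x), 100 mm wide (its y), carrying a lipped wooden tray on rubber pads that give about 1 mm per 10 N. Origin: centre of the stand's underside, on the counter; x points level to the tray's open edge, z up. The stand's flat end face under the open edge is at x = 75 mm. All x and y of the rack below are from this origin. The tray's rear part is level.
- leaf_hinge (a point): Middle of the tray's hinge line (along the rack's y), at floor level: x = -10 mm, 64 mm above the counter. In front of it the tray is a hinged leaf, set leaning with its open edge up or down by up to 7 degrees (0.12 rad), differently every day. This lean is not measured; this point's axes stay level. The hinge is so stiff that the lean does not change under the press needed.
- leaf_edge (a point): Middle of the open edge at floor level, as if the leaf were level: x = 80 mm, 64 mm above the counter (really up to 11 mm higher or lower). The floor is smooth, 8 mm thick, and runs from x = -70 mm to here. Lips 10 mm high stand along both long sides (inner faces y = +-49 mm) and the back, back corners filled; no lip at this edge.
- coaster_center (a point): Centre of the loose cork coaster, a dark-topped disc 92 mm across, 8 mm thick, about 60 g; z is its flat axis. It lies at the tray's closed end (x about -22 mm), too near the lips for a finger behind or beside it, too wide to grasp, front on the leaf. Shut fingertips pressing about 27 mm behind its centre with 4 to 8 N drag it along, holding it better than the tray does; over 15 N is too hard.
- tub: Loose open cream plastic tub, 170 mm (its x) by 200 mm (its y), 42 mm high, walls and floor 4 mm, about 0.35 kg; slides with 1 to 3 N. Origin: centre of its underside. It starts beyond the rack's open end, 20 to 65 mm from the end face, its x within 0.12 rad of the rack's x. Flush against that face its origin is at rack x = 160 mm. Over 25 N against the rack is too hard.
Not all that is in view belongs to the job. Of the things shaped like the rack, the wooden one is meant. There is more than one size of the part that bears coaster_center; the job needs the smaller.

How it is judged:
By the outcome, as a careful person would: the job done as asked, in the order asked, and still so for the second after the job is handed in, with the robot touching nothing.
It also fails if it takes over 72 s, if anything falls off the work surface, if the arm or the gripper's body presses on something with over 40 N, if the wrist force passes 120 N, or if a joint passes its speed limit or range.

## Working session

There is one attempt and no reset: what is moved stays moved. The work goes in short steps, Python scripts to look and compute and a tool call to move; the robot and the scene stay as the last step left them, time stands still between calls to the robot, and variables do not carry over. Pictures are saved under pics/ and viewed, at most 10 in all, crops included, and the job is handed in when it is done.

Besides the shell and the picture viewer there is one more tool, called as name(argument=value, ...) on one line, values as JSON. jog_arm: Moves the arm, as the interface text tells. Shifts and turns lie within -1 to 1; 1 stands for 0.1 m of shift or 30 degrees of turn. Its arguments: {"type":"object","properties":{"series":{"type":"array"},"newtons":{"type":"number"}},"required":["series"]}

```bash
mkdir -p pics; ls; cat > h.py <<'E'
import numpy as np,cv2
from cell import observe,snapshot,get_calibration,sign_off
def cloud(name):
    im,d=snapshot(name);c=get_calibration(name);K=np.array(c["camera_matrix"])
    v,u=np.mgrid[0:420,0:560].astype(float)
    x=(u-K[0,2])/K[0,0]*d;y=(v-K[1,2])/K[1,1]*d
    P=np.stack([x,-y,-d],-1)@np.array(c["orientation"]).T+np.array(c["xyz"])
    P[d==0]=np.nan
    return im,d,P
def save(n,im): cv2.imwrite('pics/'+n,cv2.cvtColor(im,cv2.COLOR_RGB2BGR))
E
python3 - <<'E'
from h import *
for n in("top","side"):
    im,d,P=cloud(n);save(n+'0.png',im);np.savez(n+'0.npz',im=im,P=P);c=get_calibration(n);print(c)
s=observe();print(s['t'],s['eef_pos'],s['orientation'],s['contact_force'])
E
```

```text
pics
{'camera_matrix': array([[525.08103973,   0.        , 279.03925563],
       [  0.        , 525.08103973, 201.41407049],
       [  0.        ,   0.        ,   1.        ]]), 'xyz': array([ 356.12967542, -105.98041826, 1089.12057503]), 'orientation': array([[-0.01027871,  0.98883991, -0.14862697],
       [-0.99980862, -0.0076889 ,  0.01798902],
       [ 0.01664548,  0.14878343,  0.9887297 ]])}
{'camera_matrix': array([[421.27537806,   0.        , 276.78109182],
       [  0.        , 421.27537806, 206.21408637],
       [  0.        ,   0.        ,   1.        ]]), 'xyz': array([386.23416731, 525.11688407, 501.27387224]), 'orientation': array([[-0.98565115,  0.07673218, -0.15034622],
       [-0.16776208, -0.54371751,  0.82233032],
       [-0.01864667,  0.83575322,  0.54878853]])}
0.1 [ 252.29208418 -571.35614015  235.91757923] [[ 9.14768403e-01  4.03978218e-01 -6.06837126e-04]
 [ 4.03978669e-01 -9.14767571e-01  1.23514708e-03]
 [-5.61424084e-05 -1.37502278e-03 -9.99999053e-01]] [-1.04280868 -0.23770262  0.50002047]
```

View pics/top0.png

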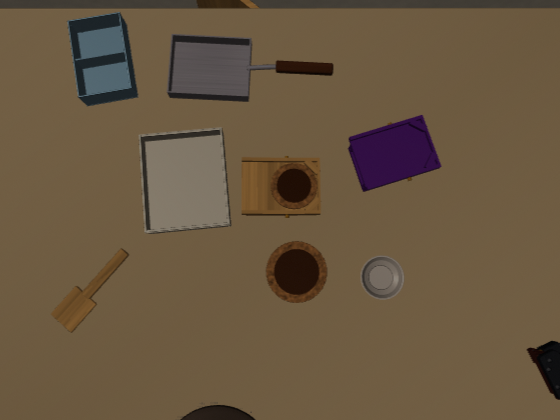

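View pics/side0.png

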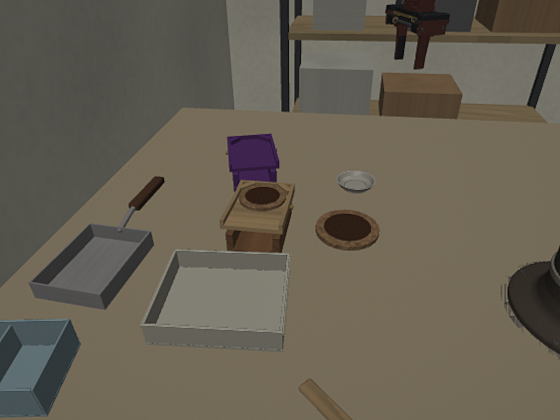

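The top picture shows the wooden rack at pixel (280,186), its open edge facing left (+y). The small coaster is at (294,185) and the tub at (185,180). The purple rack at (394,153) and the big coaster at (296,271) are decoys. The paddle, bento box, pan and dish are all clear of the push path.

```bash
cat > m.py <<'E'
from h import *
def rect(pts):
    (c,s,a)=cv2.minAreaRect(pts.astype(np.float32));return np.round(c,1),np.round(s,1),round(a,2)
def tub(P,reg):
    Q=P[reg].reshape(-1,3);Q=Q[np.isfinite(Q[:,2])]
    m=(Q[:,2]>34)&(Q[:,2]<50);return Q[m]
E
python3 - <<'E'
from m import *
z=np.load('top0.npz');P=z['P'];im=z['im']
print('table z',np.nanmedian(P[330:400,300:350,2]))
reg=np.s_[120:240,130:236]
q=tub(P,reg);print('tub',len(q),rect(q[:,:2]),np.median(q[:,2]))
R=P[150:222,236:326].reshape(-1,3);m=R[:,2]>50;print('tray',rect(R[m][:,:2]),np.percentile(R[m][:,2],[2,20,50,80,98]))
# coaster by darkness
g=im.astype(int).sum(2);mask=np.zeros(g.shape,bool);mask[150:222,265:322]=True
mask&=(g<90)&(P[...,2]>55);c=P[mask];print('dark',len(c),c.mean(0),rect(c[:,:2]))
for col in (246,250,254,258,262,266,270,275,280,285,290,295,300,305,310,314,317): print(col,np.round(np.nanmedian(P[180:192,col],0),1),np.round(P[160,col],1))
S=np.load('side0.npz')['P'];
for y in (0,):
    w=(S[...,2]>50)&(S[...,2]<95)&(S[...,0]>300)&(S[...,0]<480)&(S[...,1]>-220)&(S[...,1]<40);q=S[w];print('side tray',rect(q[:,:2]))
w=(S[...,2]>34)&(S[...,2]<50)&(S[...,0]>280)&(S[...,0]<520)&(S[...,1]>-5)&(S[...,1]<240);print('side tub',rect(S[w][:,:2]))
E
```

```text
table z 0.0993461075547657
tub 1057 (array([561.6,  67.4]), array([205.4, 170.5]), 4.95) 41.62775921731077
tray (array([ 540.7, -129. ]), array([154.5, 123.6]), 89.99) [63.44694256 67.7420269  72.01450404 74.93913883 79.39761676]
dark 909 [ 540.02229485 -152.62170766   73.67962561] (array([ 534. , -143.8]), array([ 83.6, 104.2]), 86.31)
246 [542.1 -59.7  68.7] [590.8 -60.2  79.4]
250 [541.5 -67.6  70.4] [590.9 -68.1  78.7]
254 [541.3 -75.5  69.1] [590.7 -75.9  79.1]
258 [542.1 -83.3  66.7] [591.1 -83.8  77.1]
262 [541.8 -91.2  67.5] [591.  -91.6  77.4]
266 [541.3 -99.1  67. ] [590.7 -99.5  78.8]
270 [ 542.1 -107.    65.7] [ 591.2 -107.4   76.1]
275 [ 540.4 -116.8   73.3] [ 590.5 -117.3   78.8]
280 [ 540.3 -126.6   75.4] [ 590.5 -127.1   78.6]
285 [ 540.3 -136.5   75. ] [ 592.  -137.2   71.9]
290 [ 539.9 -146.4   72.9] [ 591.1 -146.9   75.5]
295 [ 539.9 -156.2   73.2] [ 591.2 -156.9   74.7]
300 [ 540.2 -166.1   73.3] [ 590.8 -166.7   76.2]
305 [ 539.7 -175.8   73.5] [ 591.1 -176.7   74.6]
310 [ 539.7 -185.7   73.4] [ 590.4 -186.4   77.2]
314 [ 539.7 -193.6   72.6] [ 590.5 -194.3   76.9]
317 [ 540.3 -200.1   66.9] [ 591.3 -200.6   73. ]
side tray (array([ 479.2, -138.9]), array([1.9, 5.7]), 7.83)
side tub (array([491.6,  72.9]), array([ 68.8, 150.9]), 4.93)
```

```bash
python3 - <<'E'
import cv2
a=cv2.imread('pics/top0.png')[120:245,130:330];cv2.imwrite('pics/c0.png',cv2.resize(a,None,fx=4,fy=4,interpolation=cv2.INTER_CUBIC))
E
```

```text
(no output)
```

View pics/c0.png

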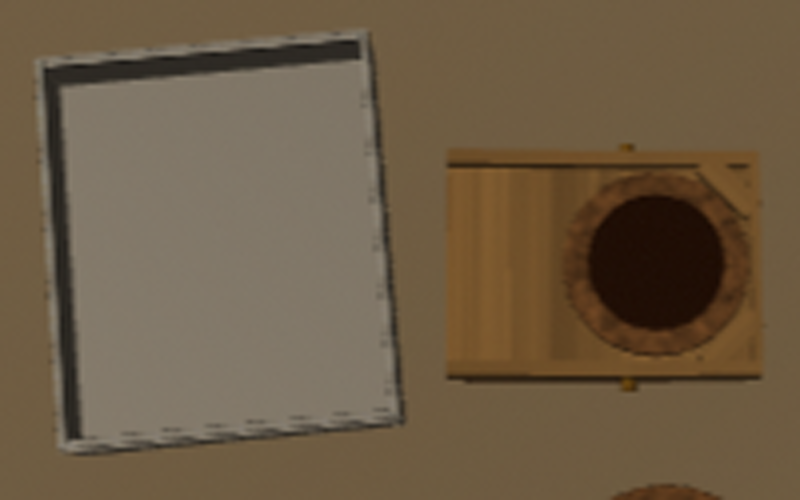

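The crop shows the tub yawed about 5°, with its low-x corner nearest the rack. The tray's open edge is at crop column 447 (y ≈ -52) and the rack is nearly square to world y. I'll go around to the far side of the tub.

jog_arm(series=[[0.14,-0.14,0,0,0,-0.2,1],[0.29,-0.28,0,0,0,-0.4,1],[0.43,-0.41,0,0,0,-0.6,1],[0.58,-0.55,0,0,0,-0.8,1],[0.72,-0.69,0,0,0,-1,1]])

```text
t: 0.52
eef_pos: [290.7, -478.4, 236.2]
orientation: [[0.586, 0.81, -0.0], [0.81, -0.586, 0.001], [0.0, -0.001, -1.0]]
contact_force: [0.0, 0.5, -0.3]
width: 87.7
gripper_force: 0.0
```

jog_arm(series=[[0.19,-0.05,0,0,0,-0.2,1],[0.38,-0.1,0,0,0,-0.4,1],[0.58,-0.14,0,0,0,-0.6,1],[0.77,-0.19,0,0,0,-0.8,1],[0.97,-0.24,0,0,0,-1,1]])

```text
t: 0.93
eef_pos: [328.3, -386.1, 236.4]
orientation: [[0.103, 0.995, -0.0], [0.995, -0.103, 0.0], [0.0, -0.001, -1.0]]
contact_force: [-0.5, 1.0, 0.1]
width: 87.7
gripper_force: 0.0
```

jog_arm(series=[[0.19,0.06,0,0,0,-0.04,1],[0.38,0.12,0,0,0,-0.08,1],[0.58,0.18,0,0,0,-0.12,1],[0.77,0.24,0,0,0,-0.16,1],[0.96,0.3,0,0,0,-0.2,1]])

```text
t: 1.35
eef_pos: [369.2, -293.0, 236.7]
orientation: [[0.002, 1.0, 0.0], [1.0, -0.002, -0.0], [-0.0, 0.0, -1.0]]
contact_force: [0.5, 0.3, 0.0]
width: 87.8
gripper_force: 0.0
```

```bash
python3 - <<'E'
from m import *
s=observe();print(s['t'],s['eef_pos'],s['orientation'],s['contact_force'],s['joint_positions'])
z=np.load('top0.npz');P=z['P']
F=P[168:206,243:268].reshape(-1,3);F=F[(F[:,2]>58)&(F[:,2]<78)]
A=np.c_[np.ones(len(F)),F[:,0]-541,F[:,1]+80];b=np.linalg.lstsq(A,F[:,2],rcond=None)[0];r=F[:,2]-A@b;print('leaf z at y=-80, slopes',b,r.std(),len(F))
C=P[176:196,283:306].reshape(-1,3);A=np.c_[np.ones(len(C)),C[:,0]-541,C[:,1]+153];print('coaster',np.linalg.lstsq(A,C[:,2],rcond=None)[0])
# tray edge columns/lips per column
for c in range(244,320,8):
    col=P[140:232,c];m=np.where(col[:,2]>55)[0];print(c,m.min()+140,m.max()+140,np.round(col[m.min()+1],1),np.round(col[m.max()-1],1))
print('front y',[round(float(np.nanmin(-P[r,236:250][P[r,236:250,2]>55][:,1])),1) for r in range(165,208,8)])
E
```

```text
1.35 [ 369.18690689 -293.0490923   236.65420514] [[ 2.17999042e-03  9.99997623e-01  2.69687454e-05]
 [ 9.99997623e-01 -2.17998960e-03 -3.05763296e-05]
 [-3.05174653e-05  2.70353374e-05 -9.99999999e-01]] [0.51918418 0.33282479 0.01745828] [ 0.90144924  0.1735338  -0.37456571  1.93483869  0.07306869  1.04615593
  0.49318122]
leaf z at y=-80, slopes [ 6.85132070e+01 -6.66490305e-03  5.98300756e-02] 1.78192945225687 946
 ** On entry to DLASCL parameter number  4 had an illegal value
 ** On entry to DLASCL parameter number  4 had an illegal valueTraceback (most recent call last):
  File "<stdin>", line 6, in <module>
    x, resids, rank, s = _umath_linalg.lstsq(a, b, rcond,
                         ~~~~~~~~~~~~~~~~~~~^^^^^^^^^^^^^
                                             signature=signature)
                                             ^^^^^^^^^^^^^^^^^^^^
    raise LinAlgError("SVD did not converge in Linear Least Squares")
numpy.linalg.LinAlgError: SVD did not converge in Linear Least Squares
```

jog_arm(series=[[0.2,0.08,0,0,0,0,1],[0.4,0.16,0,0,0,0,1],[0.6,0.24,0,0,0,0,1],[0.8,0.32,0,0,0,0,1],[0.96,0.38,0,0,0,0,1]])

```text
t: 1.77
eef_pos: [407.6, -196.4, 236.7]
orientation: [[0.002, 1.0, 0.0], [1.0, -0.002, 0.0], [0.0, 0.0, -1.0]]
contact_force: [0.5, 0.0, 0.2]
width: 87.9
gripper_force: 0.0
```

jog_arm(series=[[0.2,0.08,0,0,0,0,1],[0.4,0.16,0,0,0,0,1],[0.6,0.24,0,0,0,0,1],[0.8,0.32,0,0,0,0,1],[0.96,0.38,0,0,0,0,1]])

```text
t: 2.18
eef_pos: [445.6, -100.4, 236.8]
orientation: [[0.002, 1.0, 0.0], [1.0, -0.002, 0.0], [0.0, 0.0, -1.0]]
contact_force: [-0.2, 0.0, 0.9]
width: 87.9
gripper_force: 0.0
```

jog_arm(series=[[0.2,0.08,0,0,0,0,1],[0.4,0.16,0,0,0,0,1],[0.6,0.24,0,0,0,0,1],[0.8,0.32,0,0,0,0,1],[0.96,0.38,0,0,0,0,1]])

```text
t: 2.6
eef_pos: [483.7, -4.5, 236.7]
orientation: [[0.002, 1.0, 0.0], [1.0, -0.002, 0.0], [0.0, 0.0, -1.0]]
contact_force: [-0.2, 0.2, 0.2]
width: 87.6
gripper_force: 0.0
```

jog_arm(series=[[0.2,0.08,0,0,0,0,1],[0.4,0.16,0,0,0,0,1],[0.6,0.24,0,0,0,0,1],[0.8,0.32,0,0,0,0,1],[0.96,0.38,0,0,0,0,1]])

```text
t: 3.02
eef_pos: [521.7, 91.5, 236.7]
orientation: [[0.002, 1.0, 0.0], [1.0, -0.002, 0.001], [0.001, 0.0, -1.0]]
contact_force: [0.3, -0.2, 0.0]
width: 88.3
gripper_force: 0.0
```

jog_arm(series=[[0.2,0.08,0,0,0,0,1],[0.4,0.16,0,0,0,0,1],[0.6,0.24,0,0,0,0,1],[0.8,0.32,0,0,0,0,1],[0.96,0.38,0,0,0,0,1]])

```text
t: 3.43
eef_pos: [559.7, 187.4, 236.5]
orientation: [[0.002, 1.0, -0.0], [1.0, -0.002, 0.001], [0.001, -0.0, -1.0]]
contact_force: [-0.1, -0.2, -0.3]
width: 87.7
gripper_force: 0.0
```

```bash
python3 - <<'E'
from m import *
s=observe();print(s['t'],s['eef_pos'],s['joint_positions'])
z=np.load('top0.npz');P=z['P'];im=z['im']
C=P[176:196,283:306].reshape(-1,3);C=C[np.isfinite(C).all(1)];A=np.c_[np.ones(len(C)),C[:,0]-541,C[:,1]+153];print('coaster',np.linalg.lstsq(A,C[:,2],rcond=None)[0])
T=[];B=[]
for c in range(246,318,4):
    if 282<c<292: continue
    col=P[145:232,c];m=np.where((col[:,2]>58)&(col[:,2]<90))[0]
    T.append(col[m.min()]);B.append(col[m.max()])
T=np.array(T);B=np.array(B);print(np.c_[T,B].round(0)[::3])
for X in(T,B): print('lip line slope dx/dy',np.polyfit(X[:,1]+131,X[:,0],1))
E
```

```text
3.4333 [559.73056424 187.44720067 236.53325279] [ 0.06539668  0.42666242 -0.63616549  1.65190071  0.27161196  1.1529015
 -0.64108248]
coaster [ 7.37566873e+01 -9.32892488e-03  1.83232090e-02]
[[ 596.  -60.   81.  485.  -60.   66.]
 [ 597.  -84.   77.  485.  -83.   69.]
 [ 595. -107.   77.  485. -107.   66.]
 [ 596. -131.   73.  485. -130.   64.]
 [ 595. -171.   74.  485. -170.   63.]
 [ 595. -195.   76.  485. -193.   62.]]
lip line slope dx/dy [7.98685787e-03 5.95576689e+02]
lip line slope dx/dy [3.51896312e-03 4.84985164e+02]
```

jog_arm(series=[[0,0,0.2,0,0,0,1],[0,0,0.4,0,0,0,1],[0,0,0.6,0,0,0,1],[0,0,0.8,0,0,0,1],[0,0,1,0,0,0,1]])

```text
t: 3.85
eef_pos: [559.4, 185.7, 135.7]
orientation: [[0.003, 1.0, -0.0], [1.0, -0.003, 0.0], [0.0, -0.0, -1.0]]
contact_force: [0.6, -0.8, 0.5]
width: 87.9
gripper_force: 0.0
```

jog_arm(series=[[0,0,0.25,0,0,0,1],[0,0,0.5,0,0,0,1],[0,0,0.75,0,0,0,1],[0,0,0.9,0,0,0,1],[0,0,1,0,0,0,1]])

```text
t: 4.27
eef_pos: [558.5, 185.2, 34.6]
orientation: [[0.003, 1.0, -0.003], [1.0, -0.003, -0.001], [-0.001, -0.003, -1.0]]
contact_force: [-0.1, 0.6, 0.6]
width: 88.0
gripper_force: 0.0
```

jog_arm(series=[[-0.05,0,0.02,0,0,0,1],[-0.1,0,0.04,0,0,0,1],[-0.14,0,0.05,0,0,0,1],[-0.17,0,0.05,0,0,0,1],[-0.2,0,0.05,0,0,0,1]])

```text
t: 4.68
eef_pos: [560.6, 164.4, 32.7]
orientation: [[0.004, 1.0, 0.002], [1.0, -0.004, 0.001], [0.001, 0.002, -1.0]]
contact_force: [1.0, 0.9, -0.5]
width: 87.9
gripper_force: 0.6
```

jog_arm(series=[[-0.04,0,0,0,0,0,1],[-0.08,0,0,0,0,0,1],[-0.12,0,0,0,0,0,1],[-0.16,0,0,0,0,0,1],[-0.2,0,0,0,0,0,1]])

```text
t: 5.1
eef_pos: [560.0, 144.3, 31.9]
orientation: [[0.003, 1.0, 0.0], [1.0, -0.003, 0.0], [0.0, 0.0, -1.0]]
contact_force: [0.4, 2.7, 0.9]
width: 87.9
gripper_force: 0.8
```

```bash
python3 - <<'E'
from m import *
im,d,P=cloud('top');save('top1.png',im[110:250,120:330])
q=tub(P,np.s_[120:245,130:242]);print(rect(q[:,:2]))
s=observe();print(s['eef_pos'],s['contact_force'])
E
```

```text
(array([555.4,  47.2]), array([205.2, 167.4]), 0.12)
[559.99121281 143.07599904  31.66640226] [0.36768005 1.16264209 1.03322588]
```

View pics/top1.png

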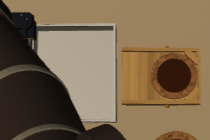

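The picture shows the tub squared up, with its right wall at crop column 117 against the tray edge at 122. About 18 mm is left to go.

jog_arm(series=[[-0.03,0,0,0,0,0,1],[-0.06,0,0,0,0,0,1],[-0.09,0,0,0,0,0,1],[-0.11,0,0,0,0,0,1],[-0.13,0,0,0,0,0,1]])

```text
t: 5.57
eef_pos: [559.7, 131.3, 31.6]
orientation: [[0.003, 1.0, -0.0], [1.0, -0.003, -0.0], [-0.0, -0.0, -1.0]]
contact_force: [0.4, 1.6, 0.8]
width: 87.9
gripper_force: 0.9
```

jog_arm(series=[[-0.005,0,0,0,0,0,1],[-0.01,0,0,0,0,0,1],[-0.015,0,0,0,0,0,1],[-0.02,0,0,0,0,0,1],[-0.025,0,0,0,0,0,1]])

```text
t: 5.98
eef_pos: [559.7, 129.1, 31.6]
orientation: [[0.003, 1.0, -0.0], [1.0, -0.003, -0.0], [-0.0, -0.0, -1.0]]
contact_force: [0.4, 1.5, 0.1]
width: 87.6
gripper_force: 0.8
```

jog_arm(series=[[-0.005,0,0,0,0,0,1],[-0.01,0,0,0,0,0,1],[-0.015,0,0,0,0,0,1],[-0.02,0,0,0,0,0,1],[-0.02,0,0,0,0,0,1]])

```text
t: 6.4
eef_pos: [559.8, 126.8, 31.6]
orientation: [[0.003, 1.0, -0.0], [1.0, -0.003, -0.0], [-0.0, -0.0, -1.0]]
contact_force: [-0.3, 1.2, -0.3]
width: 87.8
gripper_force: 0.5
```

jog_arm(series=[[-0.004,0,0,0,0,0,1],[-0.008,0,0,0,0,0,1],[-0.01,0,0,0,0,0,1],[-0.012,0,0,0,0,0,1],[-0.012,0,0,0,0,0,1]])

```text
t: 6.82
eef_pos: [559.7, 125.7, 31.6]
orientation: [[0.003, 1.0, -0.0], [1.0, -0.003, -0.0], [-0.0, -0.0, -1.0]]
contact_force: [-0.6, 1.5, -0.8]
width: 87.7
gripper_force: 0.5
```

jog_arm(series=[[-0.004,0,0,0,0,0,1],[-0.008,0,0,0,0,0,1],[-0.01,0,0,0,0,0,1],[-0.012,0,0,0,0,0,1],[-0.012,0,0,0,0,0,1]])

```text
t: 7.23
eef_pos: [559.7, 125.2, 31.7]
orientation: [[0.003, 1.0, 0.0], [1.0, -0.003, 0.001], [0.001, 0.0, -1.0]]
contact_force: [0.7, 3.2, -0.8]
width: 87.7
gripper_force: 1.7
```

jog_arm(series=[[-0.004,0,0,0,0,0,1],[-0.008,0,0,0,0,0,1],[-0.01,0,0,0,0,0,1],[-0.01,0,0,0,0,0,1],[-0.01,0,0,0,0,0,1]])

```text
t: 7.65
eef_pos: [559.7, 125.1, 31.8]
orientation: [[0.002, 1.0, 0.0], [1.0, -0.002, 0.002], [0.002, 0.0, -1.0]]
contact_force: [0.2, 7.6, -1.7]
width: 87.7
gripper_force: 3.1
```

```bash
python3 - <<'E'
from m import *
im,d,P=cloud('top');save('top2.png',cv2.resize(im[140:250,200:300],None,fx=5,fy=5))
q=tub(P,np.s_[120:245,130:242]);print(rect(q[:,:2]))
s=observe();print(s['eef_pos'],s['contact_force'])
E
```

```text
(array([554.6,  31.2]), array([204.4, 159.3]), 0.03)
[559.71319282 125.15956215  31.75997189] [ 0.05349882  5.81650208 -1.88346924]
```

View pics/top2.png

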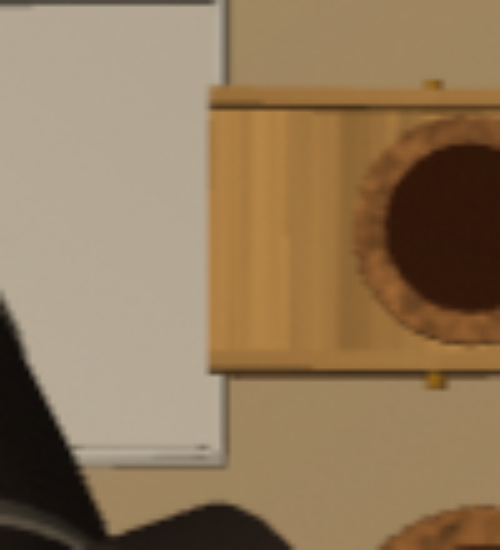

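The crop shows the tub's right wall touching beneath the tray edge, square, with a 6–7 N press reading. Next I retreat, close the fingers and go above the coaster.

jog_arm(series=[[0.1,0,0,0,0,0,1],[0.25,0,0,0,0,0,1],[0.25,0,-0.35,0,0,0,0],[0.25,0,-0.7,0,0,0,-1],[0.25,0,-1,0,0,0,-1]])

```text
t: 8.12
eef_pos: [559.6, 148.8, 133.1]
orientation: [[0.002, 1.0, -0.001], [1.0, -0.002, -0.001], [-0.001, -0.001, -1.0]]
contact_force: [2.0, -0.1, 0.1]
width: 71.2
gripper_force: 0.0
```

jog_arm(series=[[-0.15,-0.04,0,0,0,0,-1],[-0.35,-0.08,0,0,0,0,-1],[-0.55,-0.12,0,0,0,0,-1],[-0.75,-0.16,0,0,0,0,-1],[-0.95,-0.2,0,0,0,0,-1]])

```text
t: 8.53
eef_pos: [539.3, 52.3, 131.8]
orientation: [[0.003, 1.0, -0.0], [1.0, -0.003, -0.001], [-0.001, -0.0, -1.0]]
contact_force: [-0.3, -0.9, -0.4]
width: 37.8
gripper_force: 0.0
```

jog_arm(series=[[-0.2,0,0,0,0,0,-1],[-0.4,0,0,0,0,0,-1],[-0.6,0,0,0,0,0,-1],[-0.8,0,0,0,0,0,-1],[-1,0,0,0,0,0,-1]])

```text
t: 8.95
eef_pos: [539.0, -47.8, 131.8]
orientation: [[0.004, 1.0, -0.0], [1.0, -0.004, -0.001], [-0.001, -0.0, -1.0]]
contact_force: [-0.0, -0.3, 0.2]
width: 4.5
gripper_force: 0.0
```

jog_arm(series=[[-0.2,0,0,0,0,0,-1],[-0.4,0,0,0,0,0,-1],[-0.6,0,0,0,0,0,-1],[-0.8,0,0,0,0,0,-1],[-1,0,0,0,0,0,-1]])

```text
t: 9.37
eef_pos: [538.6, -147.8, 131.8]
orientation: [[0.004, 1.0, -0.001], [1.0, -0.004, -0.001], [-0.001, -0.001, -1.0]]
contact_force: [0.2, -0.1, -0.7]
width: 0.3
gripper_force: 0.0
```

jog_arm(series=[[-0.1,0,0,0,0,0,-1],[-0.2,0,0,0,0,0,-1],[-0.28,0,0,0,0,0,-1],[-0.33,0,0,0,0,0,-1],[-0.33,0,0,0,0,0,-1]])

```text
t: 9.78
eef_pos: [538.8, -180.0, 131.6]
orientation: [[0.004, 1.0, -0.0], [1.0, -0.004, -0.0], [-0.0, -0.0, -1.0]]
contact_force: [-0.3, -0.3, 0.4]
width: 0.4
gripper_force: 0.0
```

```bash
python3 - <<'E'
from m import *
s=observe();print(s['t'],s['eef_pos'],s['orientation'][:,0],s['joint_positions'],s['width'],s['contact_force'])
im,d,P=cloud('side');save('side1.png',im[120:360,120:400])
q=S=P[(P[...,2]>34)&(P[...,2]<50)&(P[...,0]>420)&(P[...,0]<680)&(P[...,1]>-75)&(P[...,1]<150)];print(rect(q[:,:2]))
E
```

```text
9.7833 [ 538.78657678 -179.95712857  131.59536071] [ 3.72097497e-03  9.99993029e-01 -3.09426501e-04] [ 0.65342271  0.48952382 -0.55252885  1.81877801  0.3153913   0.9216994
 -0.04341902] 0.43367052659751676 [-0.31241176 -0.29795044  0.44170205]
(array([553.1,  22.7]), array([187.7, 205.3]), 89.46)
```

View pics/side1.png

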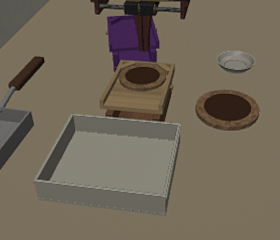

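The side picture shows the tub flush beneath the tray edge and the closed fingers above the rear of the coaster. Descending now.

jog_arm(series=[[0,0,0.12,0,0,0,-1],[0,0,0.24,0,0,0,-1],[0,0,0.34,0,0,0,-1],[0,0,0.4,0,0,0,-1],[0,0,0.42,0,0,0,-1]])

```text
t: 10.25
eef_pos: [537.9, -178.7, 87.7]
orientation: [[0.002, 1.0, -0.003], [1.0, -0.002, 0.001], [0.001, -0.003, -1.0]]
contact_force: [-0.1, 0.1, 0.1]
width: 0.3
gripper_force: 0.0
```

jog_arm(series=[[0,0,0.005,0,0,0,-1],[0,0,0.01,0,0,0,-1],[0,0,0.015,0,0,0,-1],[0,0,0.02,0,0,0,-1],[0,0,0.02,0,0,0,-1]])

```text
t: 10.67
eef_pos: [539.0, -179.4, 88.0]
orientation: [[0.003, 1.0, 0.001], [1.0, -0.003, -0.0], [-0.0, 0.001, -1.0]]
contact_force: [0.5, 0.2, 0.3]
width: 0.5
gripper_force: 0.0
```

jog_arm(series=[[0,0,0.003,0,0,0,-1],[0,0,0.006,0,0,0,-1],[0,0,0.008,0,0,0,-1],[0,0,0.01,0,0,0,-1],[0,0,0.01,0,0,0,-1]])

```text
t: 11.08
eef_pos: [538.9, -179.4, 86.8]
orientation: [[0.003, 1.0, 0.0], [1.0, -0.003, -0.0], [-0.0, 0.0, -1.0]]
contact_force: [-0.5, 0.3, 1.6]
width: 0.7
gripper_force: 0.9
```

jog_arm(series=[[0,0,0.002,0,0,0,-1],[0,0,0.004,0,0,0,-1],[0,0,0.006,0,0,0,-1],[0,0,0.006,0,0,0,-1],[0,0,0.006,0,0,0,-1]])

```text
t: 11.5
eef_pos: [539.0, -179.4, 86.4]
orientation: [[0.003, 1.0, 0.0], [1.0, -0.003, -0.0], [-0.0, 0.0, -1.0]]
contact_force: [-1.7, -0.1, 5.8]
width: 0.7
gripper_force: 2.6
```

jog_arm(series=[[0.02,0,0,0,0,0,-1],[0.05,0,0,0,0,0,-1],[0.08,0,-0.001,0,0,0,-1],[0.11,0,-0.001,0,0,0,-1],[0.14,0,-0.002,0,0,0,-1]])

```text
t: 11.92
eef_pos: [539.3, -165.4, 86.6]
orientation: [[0.003, 1.0, 0.001], [1.0, -0.003, -0.001], [-0.001, 0.001, -1.0]]
contact_force: [-0.3, -1.5, 4.5]
width: 0.6
gripper_force: 2.7
```

jog_arm(series=[[0.03,0,0,0,0,0,-1],[0.07,0,0,0,0,0,-1],[0.11,0,0,0,0,0,-1],[0.15,0,-0.001,0,0,0,-1],[0.18,0,-0.001,0,0,0,-1]])

```text
t: 12.33
eef_pos: [539.5, -147.3, 86.9]
orientation: [[0.003, 1.0, 0.001], [1.0, -0.003, -0.001], [-0.001, 0.001, -1.0]]
contact_force: [-0.5, -2.5, 6.7]
width: 0.6
gripper_force: 3.2
```

```bash
cat > c.py <<'E'
from m import *
import sys
im,d,P=cloud('side');save(sys.argv[1],cv2.resize(im[150:300,180:340],None,fx=4,fy=4,interpolation=cv2.INTER_CUBIC))
g=im.astype(int);dark=(g.sum(2)<110)&(g[...,0]>g[...,2]+12)&(P[...,2]>66)&(P[...,2]<88)&(abs(P[...,0]-540)<60)&(P[...,1]>-215)&(P[...,1]<40)
q=P[dark];print('dark n,y front pct, x extent',len(q),np.percentile(q[:,1],[2,50,98,100]).round(1),np.percentile(q[:,0],[1,99]).round(1))
s=observe();print(s['t'],s['eef_pos'],s['contact_force'])
E
python3 c.py s2.png
```

```text
dark n,y front pct, x extent 478 [-148.1 -121.5  -93.6  -90.7] [509.  569.8]
12.3833 [ 539.51027931 -146.59281401   86.89839303] [-0.76575195 -1.10684208  6.83785684]
```

View pics/s2.png

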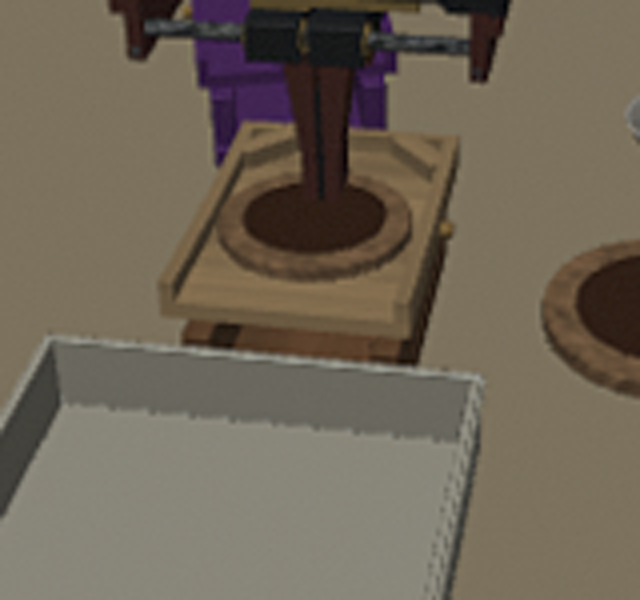

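The side crop shows the coaster travelling with the finger, centred in the tray.

jog_arm(series=[[0.03,0,-0.001,0,0,0,-1],[0.07,0,-0.002,0,0,0,-1],[0.11,0,-0.003,0,0,0,-1],[0.15,0,-0.004,0,0,0,-1],[0.18,0,-0.004,0,0,0,-1]])

```text
t: 12.8
eef_pos: [539.5, -129.2, 87.2]
orientation: [[0.003, 1.0, 0.001], [1.0, -0.003, -0.001], [-0.001, 0.001, -1.0]]
contact_force: [-1.2, -1.8, 5.7]
width: 0.3
gripper_force: 3.2
```

jog_arm(series=[[0.02,0,0,0,0,0,-1],[0.05,0,-0.001,0,0,0,-1],[0.08,0,-0.001,0,0,0,-1],[0.1,0,-0.002,0,0,0,-1],[0.12,0,-0.003,0,0,0,-1]])

```text
t: 13.22
eef_pos: [539.6, -117.6, 87.6]
orientation: [[0.003, 1.0, 0.001], [1.0, -0.003, -0.001], [-0.001, 0.001, -1.0]]
contact_force: [-0.1, -3.6, 7.0]
width: 0.9
gripper_force: 3.5
```

jog_arm(series=[[0.02,0,-0.002,0,0,0,-1],[0.04,0,-0.003,0,0,0,-1],[0.06,0,-0.005,0,0,0,-1],[0.08,0,-0.006,0,0,0,-1],[0.1,0,-0.008,0,0,0,-1]])

```text
t: 13.63
eef_pos: [539.6, -107.6, 88.3]
orientation: [[0.003, 1.0, 0.001], [1.0, -0.003, -0.001], [-0.001, 0.001, -1.0]]
contact_force: [-0.2, -3.5, 5.9]
width: 0.6
gripper_force: 3.1
```

jog_arm(series=[[0.02,0,-0.001,0,0,0,-1],[0.04,0,-0.003,0,0,0,-1],[0.06,0,-0.004,0,0,0,-1],[0.08,0,-0.006,0,0,0,-1],[0.1,0,-0.007,0,0,0,-1]])

```text
t: 14.05
eef_pos: [539.6, -97.6, 89.0]
orientation: [[0.003, 1.0, 0.001], [1.0, -0.003, -0.001], [-0.001, 0.001, -1.0]]
contact_force: [-0.4, -2.6, 6.3]
width: -0.2
gripper_force: 3.1
```

```bash
python3 c.py s3.png
```

```text
dark n,y front pct, x extent 541 [-98.4 -72.3 -44.3 -40.9] [509. 570.]
14.1 [539.55482153 -97.10034049  89.03605025] [ 0.77019013 -2.76188123  6.05004336]
```

jog_arm(series=[[0.02,0,-0.001,0,0,0,-1],[0.04,0,-0.003,0,0,0,-1],[0.06,0,-0.004,0,0,0,-1],[0.08,0,-0.006,0,0,0,-1],[0.1,0,-0.007,0,0,0,-1]])

```text
t: 14.52
eef_pos: [539.5, -87.6, 89.7]
orientation: [[0.003, 1.0, 0.001], [1.0, -0.003, -0.001], [-0.001, 0.001, -1.0]]
contact_force: [-0.8, -2.2, 5.7]
width: 0.0
gripper_force: 3.1
```

jog_arm(series=[[0.02,0,-0.001,0,0,0,-1],[0.04,0,-0.003,0,0,0,-1],[0.06,0,-0.004,0,0,0,-1],[0.07,0,-0.005,0,0,0,-1],[0.08,0,-0.006,0,0,0,-1]])

```text
t: 14.93
eef_pos: [539.5, -79.5, 90.2]
orientation: [[0.003, 1.0, 0.001], [1.0, -0.003, -0.001], [-0.001, 0.001, -1.0]]
contact_force: [0.6, -3.0, 4.9]
width: 0.4
gripper_force: 2.9
```

```bash
python3 c.py s4.png
```

```text
dark n,y front pct, x extent 560 [-80.2 -52.6 -26.3 -22.5] [508.8 570.4]
14.9833 [539.53712825 -79.28504806  90.26724332] [-0.36327499 -2.20173113  5.56197438]
```

View pics/s4.png

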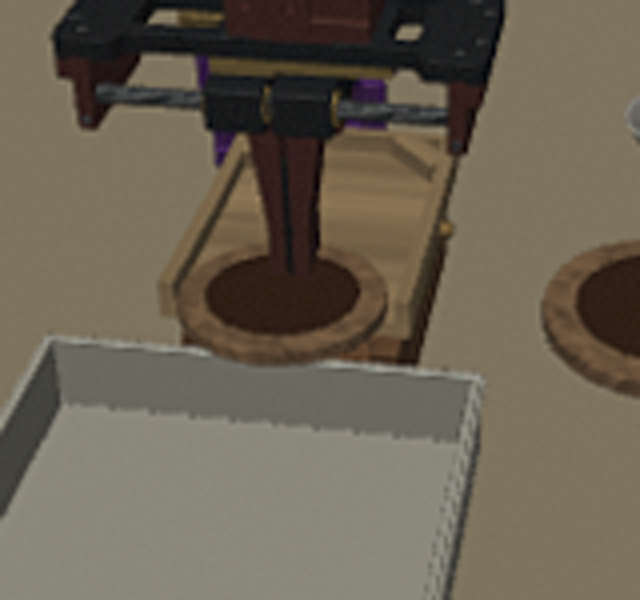

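The coaster is about half over the edge, with its centre at y ≈ -53 against the edge at -50.5. I'll lift off, go behind it and push it off.

jog_arm(series=[[0,0,-0.02,0,0,0,-1],[0,0,-0.06,0,0,0,-1],[0,0,-0.12,0,0,0,-1],[0,0,-0.18,0,0,0,-1],[0,0,-0.18,0,0,0,-1]])

```text
t: 15.4
eef_pos: [539.7, -79.1, 109.1]
orientation: [[0.003, 1.0, 0.002], [1.0, -0.003, -0.0], [-0.0, 0.002, -1.0]]
contact_force: [-0.4, 0.4, -0.0]
width: 0.4
gripper_force: 0.0
```

jog_arm(series=[[-0.1,0,0,0,0,0,-1],[-0.2,0,0,0,0,0,-1],[-0.3,0,0,0,0,0,-1],[-0.4,0,0,0,0,0,-1],[-0.45,0,0,0,0,0,-1]])

```text
t: 15.82
eef_pos: [538.6, -127.0, 107.5]
orientation: [[0.006, 1.0, -0.001], [1.0, -0.006, -0.001], [-0.001, -0.001, -1.0]]
contact_force: [0.2, -0.3, -0.1]
width: 0.1
gripper_force: 0.0
```

```bash
python3 c.py s5.png
```

```text
dark n,y front pct, x extent 580 [-82.5 -53.6 -25.3 -22.1] [508.  570.3]
15.8667 [ 538.64575091 -127.35945572  107.48389568] [-0.06031045 -0.50459166  1.0816525 ]
```

jog_arm(series=[[0,0,0.08,0,0,0,-1],[0,0,0.14,0,0,0,-1],[0,0,0.2,0,0,0,-1],[0,0,0.23,0,0,0,-1],[0,0,0.24,0,0,0,-1]])

```text
t: 16.28
eef_pos: [538.5, -123.6, 82.8]
orientation: [[0.002, 1.0, -0.001], [1.0, -0.002, 0.001], [0.001, -0.001, -1.0]]
contact_force: [-0.2, 0.1, -0.8]
width: 0.6
gripper_force: 0.0
```

jog_arm(series=[[0.02,0,0,0,0,0,-1],[0.04,0,0,0,0,0,-1],[0.06,0,0,0,0,0,-1],[0.08,0,0,0,0,0,-1],[0.1,0,0,0,0,0,-1]])

```text
t: 16.7
eef_pos: [539.2, -114.0, 84.1]
orientation: [[0.003, 1.0, 0.0], [1.0, -0.003, -0.0], [-0.0, 0.0, -1.0]]
contact_force: [-0.5, -0.7, 0.1]
width: 0.3
gripper_force: 0.0
```

jog_arm(series=[[0.06,0,0,0,0,0,-1],[0.18,0,-0.01,0,0,0,-1],[0.34,0,-0.02,0,0,0,-1],[0.5,0,-0.03,0,0,0,-1],[0.6,0,-0.04,0,0,0,-1]])

```text
t: 17.12
eef_pos: [539.2, -51.4, 88.1]
orientation: [[0.001, 1.0, 0.0], [1.0, -0.001, 0.001], [0.001, 0.0, -1.0]]
contact_force: [0.0, 0.7, 0.0]
width: 0.4
gripper_force: 0.0
```

jog_arm(series=[[0,0,-0.15,0,0,0,-1],[0,0,-0.4,0,0,0,-1],[-0.1,0,-0.7,0,0,0,-1],[-0.3,0,-1,0,0,0,-1],[-0.5,0,-1,0,0,0,-1]])

```text
t: 17.53
eef_pos: [542.1, -103.1, 193.7]
orientation: [[0.0, 1.0, 0.008], [1.0, -0.0, -0.001], [-0.001, 0.008, -1.0]]
contact_force: [0.1, -0.5, -0.5]
width: 0.5
gripper_force: 0.0
```

```bash
python3 - <<'E'
from m import *
im,d,P=cloud('side');save('s6.png',im)
q=P[(P[...,2]>34)&(P[...,2]<46)&(P[...,0]>430)&(P[...,0]<680)&(P[...,1]>-75)&(P[...,1]<150)];print(rect(q[:,:2]))
im,d,P=cloud('top');save('t6.png',im[110:260,120:330]);print(rect(tub(P,np.s_[120:245,130:242])[:,:2]))
E
```

```text
(array([553.4,  20.9]), array([191.9, 204.9]), 89.88)
(array([554.4,  34.6]), array([159.3, 204.2]), 89.81)
```

View pics/s6.png

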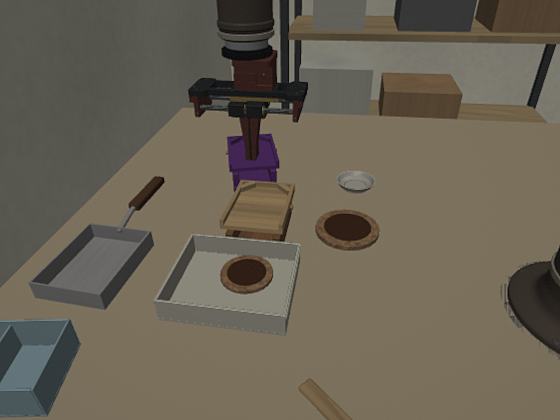

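The coaster lies flat in the tub and everything else is undisturbed. I'll check by numbers that the tub is still flush, against the picture taken during the press.

```bash
python3 - <<'E'
from m import *
im,d,P=cloud('top');save('t7.png',cv2.resize(im[140:250,200:300],None,fx=5,fy=5))
a=cv2.imread('pics/top2.png').astype(float);b=cv2.imread('pics/t7.png').astype(float)
for r0,r1 in((15,75),(385,440)):
    A=a[r0:r1,170:290].mean((0,2));B=b[r0:r1,170:290].mean((0,2))
    e=lambda v:170+np.argmin(np.gradient(v))
    lag=min(range(-25,26),key=lambda k:np.abs(A[30:90]-B[30+k:90+k]).mean());print('edge',e(A),e(B),'shift(1/5 px)',lag)
# direct: outer near wall, visible beside tray
for r in(148,153,222,228):
    row=P[r,236:252];print(r,np.c_[row[:,1],row[:,2]].round(0)[5:13].tolist())
print(observe()['eef_pos'],observe()['contact_force'])
E
```

```text
edge 223 183 shift(1/5 px) 25
edge 218 190 shift(1/5 px) -25
148 [[-79.0, 605.0], [-80.0, 604.0], [-81.0, 607.0], [-82.0, 607.0], [-83.0, 610.0], [-84.0, 613.0], [-85.0, 611.0], [-86.0, 613.0]]
153 [[-79.0, 605.0], [-80.0, 606.0], [-82.0, 611.0], [-82.0, 610.0], [-83.0, 612.0], [-84.0, 613.0], [-85.0, 614.0], [-86.0, 615.0]]
222 [[-81.0, 636.0], [-82.0, 640.0], [-83.0, 642.0], [-84.0, 643.0], [-85.0, 644.0], [-86.0, 646.0], [-87.0, 647.0], [-88.0, 649.0]]
228 [[-81.0, 639.0], [-82.0, 640.0], [-83.0, 644.0], [-84.0, 646.0], [-85.0, 648.0], [-86.0, 648.0], [-87.0, 651.0], [-88.0, 652.0]]
[ 539.04860443 -105.42532097  188.26672418] [ 0.07167986  0.79652993 -0.32258072]
```

jog_arm(series=[[-0.2,0,0,0,0,0,-1],[-0.4,0,0,0,0,0,-1],[-0.6,0,0,0,0,0,-1],[-0.8,0,0,0,0,0,-1],[-1,0,0,0,0,0,-1]])

```text
t: 18.1
eef_pos: [538.6, -203.2, 187.0]
orientation: [[0.001, 1.0, -0.001], [1.0, -0.001, 0.001], [0.001, -0.001, -1.0]]
contact_force: [-0.0, 0.2, 0.3]
width: 0.5
gripper_force: 0.0
```

jog_arm(series=[[-0.2,-0.2,0,0,0,0,-1],[-0.4,-0.4,0,0,0,0,-1],[-0.6,-0.6,0,0,0,0,-1],[-0.8,-0.8,0,0,0,0,-1],[-1,-0.9,0,0,0,0,-1]])

```text
t: 18.52
eef_pos: [446.4, -303.2, 187.0]
orientation: [[0.002, 1.0, -0.002], [1.0, -0.002, 0.001], [0.001, -0.002, -1.0]]
contact_force: [0.5, 0.2, -0.3]
width: 0.8
gripper_force: 0.0
```

```bash
python3 - <<'E'
from m import *
im,d,P=cloud('top');save('t8.png',cv2.resize(im[140:250,200:300],None,fx=5,fy=5))
a=cv2.imread('pics/top2.png').astype(float);b=cv2.imread('pics/t8.png').astype(float)
for r0,r1 in((15,75),(385,440)):
    A=a[r0:r1,170:290].mean((0,2));B=b[r0:r1,170:290].mean((0,2))
    e=lambda v:170+np.argmin(np.gradient(v))
    lag=min(range(-25,26),key=lambda k:np.abs(A[30:90]-B[30+k:90+k]).mean());print('edge',e(A),e(B),'shift(1/5 px)',lag)
q=P[120:245,130:250].reshape(-1,3);q=q[(q[:,2]>34)&(q[:,2]<50)&(abs(q[:,0]-540)>62)];print('near,far y',np.percentile(q[:,1],[0.5,99.5]))
E
```

```text
edge 223 223 shift(1/5 px) -2
edge 218 220 shift(1/5 px) -3
near,far y [-56.28364534 113.4022197 ]
```

View pics/t8.png

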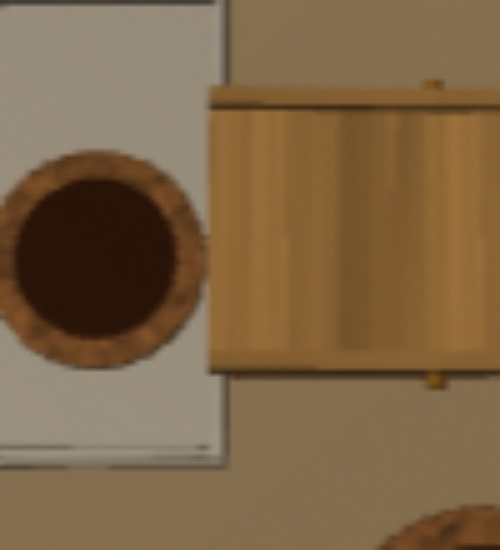

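```bash
python3 - <<'E'
import cv2,numpy as np
a=cv2.imread('pics/top2.png',0).astype(float);b=cv2.imread('pics/t8.png',0).astype(float)
def sub(im,r0,r1,c0,c1):
    g=np.abs(np.gradient(im[r0:r1,c0:c1].mean(0)));g-=np.median(g);g[g<0]=0
    return round((g*np.arange(c0,c1)).sum()/g.sum(),2)
def half(im,r0,r1,c0,c1):
    v=im[r0:r1,c0:c1].mean(0);return [round(float(x)) for x in v[::2]]
for n,r0,r1,c0,c1 in(('wall up',15,75,205,245),('wall low',385,440,205,245),('tray edge',120,145,195,225),('pin',80,88,415,450)):
    A=half(a,r0,r1,c0,c1);B=half(b,r0,r1,c0,c1);print(n,sub(a,r0,r1,c0,c1),sub(b,r0,r1,c0,c1));print(A);print(B)
E
```

```text
wall up 224.86 224.7
[166, 166, 167, 168, 169, 170, 172, 156, 142, 125, 107, 90, 104, 119, 128, 132, 136, 136, 136, 136]
[140, 140, 140, 141, 142, 143, 144, 131, 118, 104, 88, 74, 86, 99, 107, 110, 114, 113, 113, 113]
wall low 224.11 223.98
[170, 170, 170, 171, 171, 171, 171, 154, 137, 122, 109, 97, 112, 127, 135, 135, 135, 135, 135, 135]
[143, 143, 144, 145, 145, 146, 147, 132, 116, 103, 91, 80, 93, 105, 112, 112, 113, 112, 112, 112]
tray edge 207.41 207.32
[167, 167, 167, 167, 163, 156, 149, 140, 130, 127, 129, 131, 132, 133, 134]
[141, 141, 141, 141, 137, 130, 124, 116, 108, 105, 107, 109, 110, 111, 112]
pin 441.87 441.21
[134, 134, 130, 126, 122, 117, 113, 110, 109, 104, 99, 93, 99, 106, 114, 124, 134, 134]
[112, 112, 109, 105, 102, 98, 94, 92, 90, 87, 81, 76, 82, 87, 94, 103, 112, 111]
```

The tub's wall profile is the same as when it was pressed flush; only the brightness differs. Handing in.

```bash
python3 -c "
from cell import sign_off;print(sign_off())"
```

```text
the job is handed in; nothing more can be done
None
```

The tub stands flush against the wooden rack and the small coaster lies flat inside it; the bento box, pan, soy dish and paddle were not touched, and the job was handed in after about 19 s of robot time.

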